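# File the reference cassette into the packed rack

### The arm

A 6-joint arm with a two-finger parallel gripper is mounted at the origin on the work surface. World frame = base frame: x ahead of the robot, y to its left, z up, the work surface at z = 0. Lengths are in m, angles in rad, forces in N, time in s.
With the tool pointing down it reaches from about 0.25 to 0.775 m from the base axis. Payload 4 kg.
Tool frame: the origin (TCP) lies on the centre line of the jaws, within the pads' length; the fingertips stand 17 mm ahead of it and the grasp point (between the pads) lies 2 mm behind it; z points along the fingers, y is the line along which they close (so a half turn about z gives the same grasp; the last joint's range is limited). The gripper opens to 94 mm and grips with 3 to 60 N. Pads are 16 mm wide; open, the fingers measure 119 mm over their backs; the gripper's body (75 mm by 177 mm) begins 78 mm behind the grasp point.
Start: joints at [-1.356, 0.087, 1.371, -0, 1.684, -0.103], TCP at [0.172, -0.522, 0.223] pointing down, gripper open.
Joint ranges: [-3.1, 3.1], [-0.76, 2.03], [0.27, 2.55], [-1.08, 4.22], [0.17, 2.65], [-2.57, 2.57]. Speed limits (rad/s): [2.79, 2.79, 3.14, 3.14, 3.14, 3.14].

### API

Orientations are given as a unit quaternion [x, y, z, w].
In Python, from station import robot gives the robot as it stands.
- The arm moves only by the tool play_rows, never from a script. Its argument "plan" is one flat list of numbers, 5 for each row, row after row: the shift along the tool's x, y, z in cm, then the turn about the tool's z in degrees, then the finger opening in cm, from 0 to 9.4. A call has exactly 8 rows; each row shifts and turns the commanded pose from where the row before left it, along the tool's axes as they then stand; what a row does not reach is not made up. A row lasts 1/10 s, in which the tool goes at most 50 mm and 8.59 degrees, less where a joint would pass 70% of its speed; a pose out of reach is approached as far as the arm can. A call is refused whole if a number of a shift passes 5 or a number of a turn 8.59, either way. A call with a gripper value outside its range is refused whole. The fingers move at their own pace and stop on an object; "grip_force" is the grip in N (left out, the last holds). Time passes only in rows, so rows that do not move let the fingers close, or fill a call up. It gives the time, the measured TCP pose, the force, the opening and the grip force at its end, in the units of the state.
- robot.observe(): the state, without advancing time (a new reading comes with each control period).
- robot.get_image(name): name is "scene" or "top"; returns the picture (384x512x3 uint8, blue, green, red); there is no depth.
- robot.camera_params(name): a dict with "camera_matrix" (3x3 intrinsics, pixels), "k1" (the pictures are not rectified: a ray, as slopes to the right and down, at radius r is drawn at 1 + k1 r^2 times it, then the intrinsics apply), "pose" (4x4, takes a point from camera to world coordinates). Camera axes: x right, y up, looking along -z (the intrinsics and any distortion apply to the point x, -y, -z); pixel columns grow to the right and rows downward; lengths in m; the calibration is good to about 2 mm. A picture is of the moment at which its call begins. camera_params takes no time and is no camera call.
- robot.sign_off(): hands the job in; it is judged then, once.
Trained networks look in the newest picture that a camera, given by its name, has taken for a name from the list of things; names that differ only in an ending like _2 or _b are one class to them, and where a whole thing is asked for, a point or a joint stands for the part that bears it (a point fixed in the world has none). Each returns a list of dicts, best first, with "p" (0 to 1); they miss things now and then, are a little off and sometimes report something else, mostly with a low value. They report only what shows in the picture. A call takes as long as a camera call. They do not tell look-alikes from the thing itself.
- robot.find_in(camera, query): "rect" ([left, top, right, bottom] in pixels, round what is visible of it).
The state is a dict: "time_s": time; "qpos": joint angles; "joint_vel": joint speeds; "joint_torque": joint torques, N m; "tcp_pos": TCP position; "orientation": TCP orientation; "force": force on the tool from outside, world axes, zero at the start; "torque": the same for the moment, N m; "gripper_width": opening from 0.0 (shut) to 1.0 (fully open); "grip_force": force on a finger pad.
Only numpy, scipy, OpenCV 4.12 (cv2) and the standard library are available. Lean on these libraries where they do the work, as an engineer would, in place of code of your own. Each camera call takes 0.05 s, during which the arm holds its last target. There are 200 camera calls.

### The job

Take the reference cassette (the one with the grip tab) out of its stand and push it, wedge-shaped foot first, down into the packed row in the rack, directly beside the cassette that has a round peg on top, on the side of that cassette that faces the sliding follower. Let it nudge its neighbours apart gently, without tipping any over or forcing them, press it firmly (about 10 N) down onto the stop hidden under the row, and let go, leaving all five upright and closed up together. Leave the other things on the bench alone.

Things in the scene. Friction and masses are not known exactly. Their poses are not given: they have to be found in the camera images.
- ref_cassette: reference cassette, in the stand, axes as the stand's. Slick body 80 mm deep (x), 16 thick (y), 90 tall, 0.17-0.34 kg; grip tab 40 (x) by 12 (y) centred, 90 to 138 mm above the origin (centre of underside). Foot, lowest 24 mm: 52 deep (x), a wedge 6 thick at the bottom growing to 16. Same turned half round. In the row it meets some 1-15 N well above the bottom
- index_cassette: loose plain plastic cassette, upright in the row: 80 mm deep (x), 22 thick (y), 90 tall, 0.15-0.31 kg; upper long edges bevelled 6 mm (y) by 8 mm (z), leaving a flat top 10 mm wide; origin at the centre of its underside, axes as the rack's. It alone has a round peg on top (16 mm across, 8 high, 30 mm to -x of centre). First, second or third from the end wall
- cassette_a: loose plain plastic cassette, upright in the row: 80 mm deep (x), 22 thick (y), 90 tall, 0.15-0.31 kg; upper long edges bevelled 6 mm (y) by 8 mm (z), leaving a flat top 10 mm wide; origin at the centre of its underside, axes as the rack's. No peg
- cassette_b: loose plain plastic cassette, upright in the row: 80 mm deep (x), 22 thick (y), 90 tall, 0.15-0.31 kg; upper long edges bevelled 6 mm (y) by 8 mm (z), leaving a flat top 10 mm wide; origin at the centre of its underside, axes as the rack's. No peg
- cassette_c: loose plain plastic cassette, upright in the row: 80 mm deep (x), 22 thick (y), 90 tall, 0.15-0.31 kg; upper long edges bevelled 6 mm (y) by 8 mm (z), leaving a flat top 10 mm wide; origin at the centre of its underside, axes as the rack's. No peg; always nearest the follower
- rack: fixed, origin on the table, row along its y, channel 84 mm wide (x), side walls 30 tall, end wall at y = -100 mm. Row stands 22.8 mm apart on ledges 8 mm up, up to 7 mm slack; groove between ledges 60 wide. In it the reference cassette's foot lands on a stop bar set 0-6 mm below the ledges: not reported, feel for it. Only the +y side gives: what is inserted shifts 4-8 mm to +y
- follower (a joint): upright sliding steel plate (80 mm wide, 14 thick, top 87 mm above the table) closing the row; m along the rack's +y, face at rack y = -8.3 mm + this. No spring: stays where pushed, about 5 N friction, range 0 to 0.06. Starts at 0 to 0.003; about 0.012 when five cassettes are packed without slack
- follower_face (a point): middle of the upper edge of the follower's face towards the row (rack x = 0, 88 mm above the table)
- stand: fixed holder of the reference cassette, origin on the table under its centre: floor 8 mm up; two cheeks 70 mm long (x), 48 tall, 18 apart (y); end lips 24 tall, 84 apart (x); the grip tab is clear above
- beaker: bystander, leave alone: open glass beaker, 68 mm across, 85 mm tall; origin at its underside
- reagent_bottle: bystander, leave alone: capped amber bottle, 60 mm across, 150 mm tall; origin at its underside
- powder_jar: bystander, leave alone: white lidded jar, 56 mm across, 70 mm tall; origin at its underside
- vial: bystander, leave alone: small glass vial with cap, 26 mm across, 55 mm tall; origin at its underside
- spatula: bystander, leave alone: broad-bladed spatula with a wooden handle, lying flat, 180 mm long; origin at its underside
- screwdriver: bystander, leave alone: screwdriver lying flat, 190 mm long; origin at its underside
- mouse: bystander, leave alone: round black computer mouse, 64 mm across, 33 mm tall; origin at its underside
There are look-alikes about, which are no part of the job. Leave any purple look-alike of the ref_cassette alone.

How it is judged:
On the way, in this order (a step that is already met when the one before it is completed fails the run):
1. the reference cassette is lifted clear out of its stand, above the row (height (world z) of ref_cassette above 0.057 m and horizontal distance between ref_cassette and stand below 0.1 m), for 0.1 s.
2. its foot has entered the row on the follower side of the pegged cassette (z of ref_cassette in the frame of rack below 0.085 m and y of ref_cassette in the frame of index_cassette between 0.006 and 0.03 m and x of ref_cassette in the frame of index_cassette between -0.02 and 0.02 m), for 0.1 s.
3. it is pressed onto the stop bar in the rack with more than 6 N (z of ref_cassette in the frame of rack between 0 and 0.0098 m and y of ref_cassette in the frame of index_cassette between 0.0155 and 0.0255 m and x of ref_cassette in the frame of index_cassette between -0.008 and 0.008 m and contact force between ref_cassette and rack above 6 N), for 0.2 s.
At the end, for the whole second after the job is handed in: The reference cassette is released, resting on the stop bar (over 0.3 N; underside below 9.8 mm), on the follower side of the pegged one (centres 15.5-25.5 mm along, 8 mm across); all five upright within 0.10 rad, at rest, the other four within 3.5 mm of the ledges; follower below 0.022 (z of ref_cassette in the frame of rack between 0 and 0.0098 m and y of ref_cassette in the frame of index_cassette between 0.0155 and 0.0255 m and x of ref_cassette in the frame of index_cassette between -0.008 and 0.008 m and angle between each of index_cassette, cassette_a, cassette_b, cassette_c, ref_cassette's own z axis and vertical below 0.1 rad and z of each of index_cassette, cassette_a, cassette_b, cassette_c in the frame of rack below 0.0115 m and value of joint follower below 0.022 m and linear speed of each of index_cassette, cassette_a, cassette_b, cassette_c, ref_cassette below 0.01 m/s and contact force between the fingers and ref_cassette below 0.1 N and contact force between ref_cassette and rack above 0.3 N); the robot touches nothing.
It fails at once if the reference cassette bears on a cassette of the row with more than 25 N (contact force between ref_cassette and index_cassette above 25 N or contact force between ref_cassette and cassette_a above 25 N or contact force between ref_cassette and cassette_b above 25 N or contact force between ref_cassette and cassette_c above 25 N).
It fails at once if the reference cassette bears on the rack with more than 25 N (contact force between ref_cassette and rack above 25 N).
It fails at once if a cassette of the row tips by more than 0.3 rad (angle between any of index_cassette, cassette_a, cassette_b, cassette_c's own z axis and vertical above 0.3 rad).
It fails at once if a bystander is moved by more than 15 mm (distance of any of beaker, reagent_bottle, powder_jar, vial, spatula, screwdriver, mouse from where it was at the start of the episode above 0.015 m).
It also fails if it takes over 72 s, if anything falls off the work surface, if the arm or the gripper's body presses on something with over 40 N, if the wrist force passes 120 N, or if a joint passes its speed limit or range.

## Working session

There is one attempt and no reset: what is moved stays moved. The work goes in short steps, Python scripts to look and compute and a tool call to move; the robot and the scene stay as the last step left them, time stands still between calls to the robot, and variables do not carry over. Pictures are saved under pics/ and viewed, at most 10 in all, crops included, and the job is handed in when it is done.

Besides the shell and the picture viewer there is one more tool, called by a JSON object that holds its "op" and its "data". play_rows: Moves the arm, as the interface text tells. Its arguments: {"type":"object","properties":{"plan":{"type":"array"},"grip_force":{"type":"number"}},"required":["plan"]}

```bash
mkdir -p pics
cat > h.py <<'E'
import numpy as np, cv2
from station import robot
def cam(n):
    c=robot.camera_params(n); return np.array(c["camera_matrix"]),c["k1"],np.array(c["pose"])
def proj(n,P):
    K,k,T=cam(n); P=np.atleast_2d(P); q=(P-T[:3,3])@T[:3,:3]; s=np.c_[q[:,0]/-q[:,2],-q[:,1]/-q[:,2]]
    s=s*(1+k*(s**2).sum(1,keepdims=True)); return s@K[:2,:2].T+K[:2,2]
def ray(n,uv):
    K,k,T=cam(n); d=(np.linalg.solve(K,[uv[0],uv[1],1]))[:2]; s=d.copy()
    for _ in range(30): s=d/(1+k*(s@s))
    return T[:3,3],T[:3,:3]@np.array([s[0],-s[1],-1])
def onz(n,uv,z):
    o,d=ray(n,uv); return o+d*(z-o[2])/d[2]
E
python3 - <<'E'
from h import *
for n in("scene","top"):
    im=robot.get_image(n); cv2.imwrite(f"pics/{n}0.png",cv2.resize(im,None,fx=1.5,fy=1.5,interpolation=cv2.INTER_CUBIC))
    print(n,cam(n)[2].round(3).tolist(),cam(n)[0].round(1).tolist())
    for q in("ref_cassette","index_cassette","rack","stand","follower"):
        print(q,[(np.round(d["rect"]).tolist(),round(d["p"],2)) for d in robot.find_in(n,q)][:5])
E
```

```text
scene [[0.878, -0.293, 0.378, 0.999], [0.478, 0.531, -0.699, -0.807], [0.004, 0.795, 0.607, 0.807], [0.0, 0.0, 0.0, 1.0]] [[489.3, 0.0, 263.8], [0.0, 489.3, 198.2], [0.0, 0.0, 1.0]]
ref_cassette [([271.0, 125.0, 299.0, 164.0], 0.82), ([292.0, 112.0, 312.0, 154.0], 0.74), ([224.0, 116.0, 249.0, 161.0], 0.62), ([327.0, 200.0, 353.0, 232.0], 0.4)]
index_cassette [([207.0, 250.0, 243.0, 292.0], 0.58)]
rack [([194.0, 237.0, 291.0, 322.0], 0.93), ([214.0, 245.0, 250.0, 291.0], 0.37)]
stand [([264.0, 157.0, 304.0, 178.0], 0.92), ([227.0, 242.0, 263.0, 277.0], 0.47)]
follower [([230.0, 242.0, 262.0, 279.0], 0.64)]
top [[-0.038, 0.979, -0.2, 0.227], [-0.999, -0.037, 0.008, 0.011], [-0.0, 0.201, 0.98, 1.573], [0.0, 0.0, 0.0, 1.0]] [[494.8, 0.0, 256.1], [0.0, 494.8, 190.9], [0.0, 0.0, 1.0]]
ref_cassette [([165.0, 245.0, 178.0, 274.0], 0.79), ([120.0, 202.0, 140.0, 228.0], 0.6), ([292.0, 154.0, 305.0, 186.0], 0.59), ([272.0, 154.0, 340.0, 196.0], 0.56), ([162.0, 198.0, 178.0, 224.0], 0.49)]
index_cassette [([317.0, 159.0, 329.0, 188.0], 0.73)]
rack []
stand [([166.0, 192.0, 186.0, 230.0], 0.88), ([270.0, 155.0, 337.0, 194.0], 0.58)]
follower []
```

View pics/scene0.png

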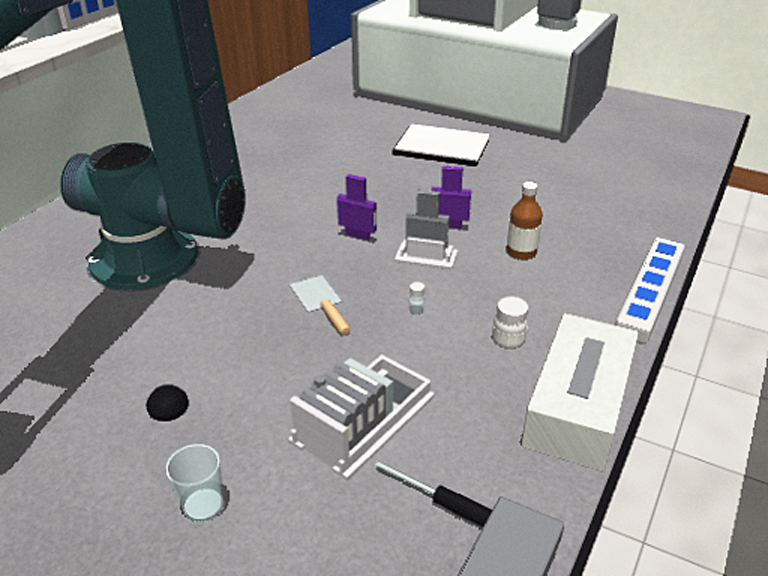

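View pics/top0.png

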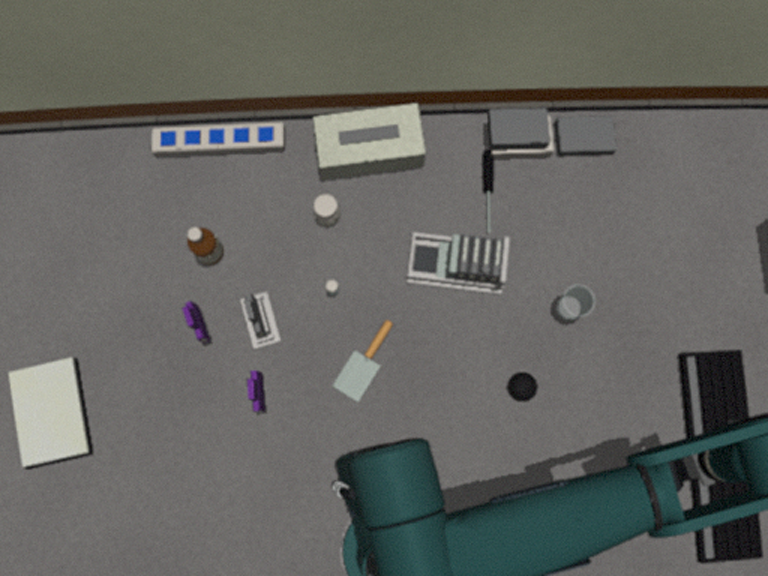

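Scene: grey reference cassette in the stand at about (427,230) and the rack row around (345,400), in 1.5x pixels. The peg is on the cassette near the end wall, at (320,383). In the top view the stand is at (260,319) and the rack at (458,262), with the follower to the left (world +y). I'll zoom in on both.

Run:
```python
from h import *
def crop(n,x,y,w=80,h=60):
    im=np.mean([robot.get_image(n).astype(float) for _ in range(4)],0).astype(np.uint8)
    return cv2.resize(im[y:y+h,x:x+w],(400,300),interpolation=cv2.INTER_CUBIC)
S=np.vstack([np.hstack([crop("scene",248,120),crop("scene",190,234,116,87)]),np.hstack([crop("top",135,185),crop("top",265,145)])])
cv2.imwrite("pics/m.png",S)
```

```text
(no output)
```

View pics/m.png

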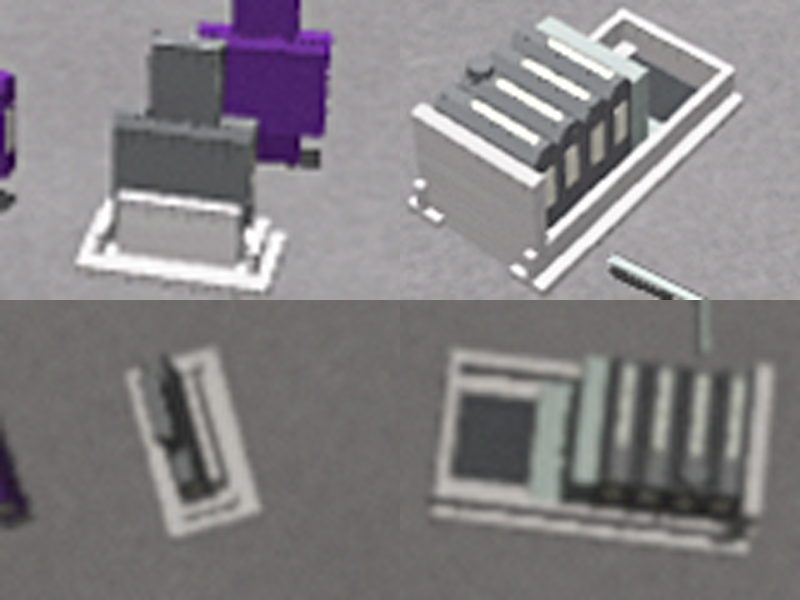

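```bash
cat > fit.py <<'E'
from h import *
from scipy.optimize import least_squares
S1=lambda x,y:(248+x/5,120+y/5); S2=lambda x,y:(190+(x-400)*.29,234+y*.29)
T1=lambda x,y:(135+x/5,185+(y-300)/5); T2=lambda x,y:(265+(x-400)/5,145+(y-300)/5)
def tf(p,L):
    L=np.atleast_2d(np.array(L,float))/1000; c,s=np.cos(p[2]),np.sin(p[2])
    return np.c_[p[0]+c*L[:,0]-s*L[:,1],p[1]+s*L[:,0]+c*L[:,1],L[:,2]]
def fit(p0,C):
    def r(p): return np.concatenate([(proj(n,tf(p,l))[0]-uv) for n,uv,l in C])
    s=least_squares(r,p0,loss="soft_l1"); return s.x,r(s.x).reshape(-1,2)
E
python3 - <<'E'
from fit import *
# rack yaw / pos: follower top edges, end-wall top unknown
f=-6.8 # follower face rack y mm (guess 1.5)
C=[("top",T2(607,357),(40,f,87)),("top",T2(597,485),(-40,f,87)),("top",T2(585,357),(40,f+14,87)),("top",T2(572,485),(-40,f+14,87)),
("scene",S2(640,80),(40,f,87)),("scene",S2(648,68),(40,f+14,87)),("scene",S2(537,27),(-40,f,87)),("scene",S2(547,18),(-40,f+14,87))]
g=onz("top",T2(650,430),.09); p,r=fit([g[0],g[1]-.0,0.],C); print("rack",p,r.round(1).tolist())
C=[("top",T1(125,372),(1,1)),("top",T1(217,347),(1,-1)),("top",T1(262,512),(-1,-1)),("top",T1(172,537),(-1,1)),
("scene",S1(78,264),(-1,-1)),("scene",S1(268,290),(1,-1)),("scene",S1(288,235),(1,1))]
g=onz("top",T1(194,442),.004)
def rr(q): return np.concatenate([proj(n,tf(q,(a*q[3],b*q[4],q[5])))[0]-uv for n,uv,(a,b) in C])
s=least_squares(rr,[g[0],g[1],.2,55,30,4],loss="soft_l1"); q=s.x; print("stand",q,rr(q).reshape(-1,2).round(1).tolist())
np.save("rack.npy",p);np.save("stand.npy",q[:3])
ims={n:cv2.resize(robot.get_image(n),None,fx=8,fy=8,interpolation=cv2.INTER_CUBIC) for n in("scene","top")}
def line(P,L,col,close=True):
    for n in ims:
        u=(proj(n,tf(P,L))*8+4).astype(np.int32); cv2.polylines(ims[n],[u],close,col,1)
def rect(P,hx,y0,y1,z,col): line(P,[(-hx,y0,z),(hx,y0,z),(hx,y1,z),(-hx,y1,z)],col)
rect(p,40,f,f+14,87,(0,0,255))
for i in range(4):
    y=f-11.4-22.8*i; rect(p,40,y-5,y+5,98,(0,255,0) if i!=2 else (255,0,255)) ; rect(p,40,y-11,y+11,90,(255,255,0))
rect(q,40,-8,8,98,(0,255,0)); rect(q,20,-6,6,146,(0,0,255)); rect(q,q[3],-q[4],q[4],q[5],(255,255,0))
def c(n,x,y,w,h): return cv2.resize(ims[n][y*8:(y+h)*8,x*8:(x+w)*8],(400,300),interpolation=cv2.INTER_AREA)
cv2.imwrite("pics/o.png",np.vstack([np.hstack([c("scene",260,122,60,45),c("scene",195,234,92,69)]),np.hstack([c("top",145,190,60,45),c("top",285,145,64,48)])]))
E
```

```text
rack [ 0.59793522 -0.14924338 -0.1357531 ] [[-0.1, -0.7], [-0.1, -1.4], [-0.2, -1.1], [0.4, -1.8], [-1.7, -0.2], [-0.0, -0.4], [-1.3, -0.2], [-0.1, -1.1]]
stand [ 0.48543858  0.26676012  0.2612481  56.56698814 29.98024994  4.41024443] [[0.0, -0.3], [-0.6, -0.7], [-0.3, -0.5], [-0.3, -0.1], [-0.8, 0.1], [-0.3, 0.3], [-0.8, -0.0]]
```

View pics/o.png

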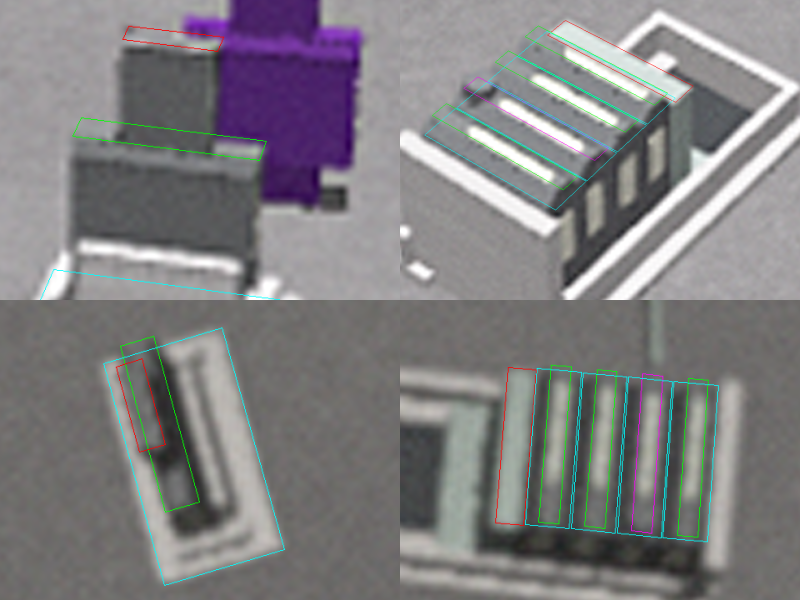

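Run:
```python
from h import *
def crop(n,x,y,w,h):
    im=np.mean([robot.get_image(n).astype(float) for _ in range(4)],0).astype(np.uint8)[y:y+h,x:x+w]
    im=cv2.normalize(im,None,0,255,cv2.NORM_MINMAX); return cv2.resize(im,(400,600),interpolation=cv2.INTER_CUBIC)
S=np.hstack([crop("scene",265,122,40,60),crop("top",155,188,36,54)]); cv2.imwrite("pics/s.png",S)
```

```text
(no output)
```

View pics/s.png

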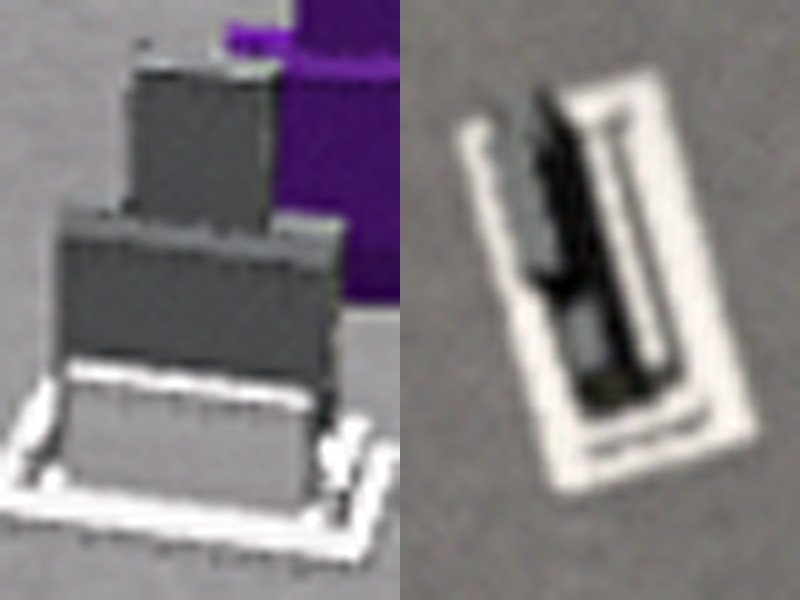

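Run:
```python
from fit import *
A=lambda x,y:(265+x/10-.45,122+y/10-.45); B=lambda x,y:(155+(x-400)/11.11-.45,188+y/11.11-.45)
C=[("scene",A(135,72),(-20,-6,146)),("scene",A(270,85),(20,-6,146)),("scene",A(285,65),(20,6,146)),
("scene",A(62,232),(-40,-8,98)),("scene",A(328,268),(40,-8,98)),("scene",A(345,225),(40,8,98)),("scene",A(66,205),(-40,8,98)),
("top",B(525,275),(-20,6,146)),("top",B(572,375),(-40,8,98)),("top",B(612,365),(-40,-8,98))]
q0=np.load("stand.npy"); 
for n in(None,"scene","top"):
    D=[c for c in C if n is None or c[0]==n]; q,r=fit(q0,D); print(n,q.round(4),r.round(1).tolist())
    if n is None: np.save("ref.npy",q)
R=np.load("rack.npy"); print(robot.observe()["time_s"], robot.observe()["orientation"],robot.observe()["tcp_pos"])
```

```text
None [0.4865 0.2621 0.1807] [[-0.6, -0.8], [-0.0, 0.2], [-0.3, 0.2], [-0.6, -2.6], [0.3, -1.4], [0.1, 0.1], [0.7, -2.6], [0.6, -0.4], [-0.2, -0.3], [1.3, -0.6]]
scene [0.4891 0.2574 0.3105] [[-0.5, 0.7], [0.5, 0.8], [-0.3, 0.7], [-0.7, -0.6], [1.1, -1.3], [0.2, 0.1], [-0.1, -0.8]]
top [0.4853 0.2639 0.1813] [[0.0, 0.0], [-0.8, 0.1], [0.8, -0.1]]
1.9 [9.87405653e-01 1.58208954e-01 2.21270899e-05 5.33233825e-05] [ 0.17185723 -0.52248172  0.22250661]
```

{"op": "play_rows", "data": {"plan": [1.3, -1.6, 0, 0, 6, 2.7, -3.2, 0, 0, 6, 2.7, -3.2, 0, 0, 6, 2.7, -3.2, 0, 0, 6, 2.7, -3.2, 0, 0, 6, 2.7, -3.2, 0, 0, 6, 2.7, -3.2, 0, 0, 6, 2.7, -3.2, 0, 0, 6], "grip_force": 20}}

```text
time_s: 2.7
tcp_pos: [0.289, -0.2298, 0.2227]
orientation: [0.987, 0.158, 0.0, 0.0]
force: [0.8, -0.0, 0.3]
gripper_width: 0.641
grip_force: 0.0
```

{"op": "play_rows", "data": {"plan": [2.7, -3.2, 0, 0, 6, 2.7, -3.2, 0, 0, 6, 2.7, -3.2, 0, 0, 6, 2.7, -3.2, 0, 0, 6, 2.7, -3.2, 0, 0, 6, 2.7, -3.2, 0, 0, 6, 2.7, -3.2, 0, 0, 6, 2.7, -3.2, 0, 0, 6]}}

```text
time_s: 3.5
tcp_pos: [0.4143, 0.0812, 0.2228]
orientation: [0.987, 0.158, 0.001, 0.0]
force: [1.5, -1.1, 0.2]
gripper_width: 0.636
grip_force: 0.0
```

```bash
cat >> fit.py <<'E'
from scipy.spatial.transform import Rotation as Ro
def st():
    o=robot.observe(); R=Ro.from_quat(o["orientation"]).as_matrix(); return o,np.array(o["tcp_pos"]),R,np.arctan2(R[1,0],R[0,0])
def goto(P,yaw):
    o,t,R,y=st(); print("t",o["time_s"],"tcp",t.round(4),"yaw",round(y,4),"f",np.round(o["force"],1),"w",round(o["gripper_width"]*94,1))
    print("tool cm",(R.T@(np.array(P)-t)*100).round(2),"turn deg",round(-np.degrees((yaw-y+np.pi)%(2*np.pi)-np.pi),2))
E
python3 -c "
from fit import *
goto([.4865,.263,.125],.25)"
```

```text
t 3.5 tcp [0.4143 0.0812 0.2228] yaw 0.3183 f [ 1.5 -1.1  0.2] w 59.8
tool cm [ 12.54 -15.02   9.78] turn deg 3.91
```

{"op": "play_rows", "data": {"plan": [2.5, -3, 0, 0, 5, 2.5, -3, 0, 0, 5, 2.5, -3, 0, 0, 5, 2.5, -3, 0, 0, 5, 1.5, -1.8, 0, 0, 5, 1, -1, 0, 0, 5, 0, 0, 0, 3.9, 5, 0, 0, 0, 0, 5]}}

```text
time_s: 4.3
tcp_pos: [0.4865, 0.2588, 0.2222]
orientation: [0.992, 0.125, -0.0, 0.0]
force: [0.0, 0.6, 0.2]
gripper_width: 0.534
grip_force: 0.0
```

Run:
```python
from fit import *
goto([.4865,.263,.125],.25)
S=np.hstack([cv2.resize(robot.get_image(n)[b:b+60,a:a+53],(400,450),interpolation=cv2.INTER_CUBIC) for n,a,b in(("scene",260,115),("top",150,185))]); cv2.imwrite("pics/g.png",S)
```

```text
t 4.3 tcp [0.4865 0.2588 0.2222] yaw 0.2499 f [0.  0.6 0.2] w 50.2
tool cm [ 0.11 -0.41  9.72] turn deg -0.01
```

View pics/g.png

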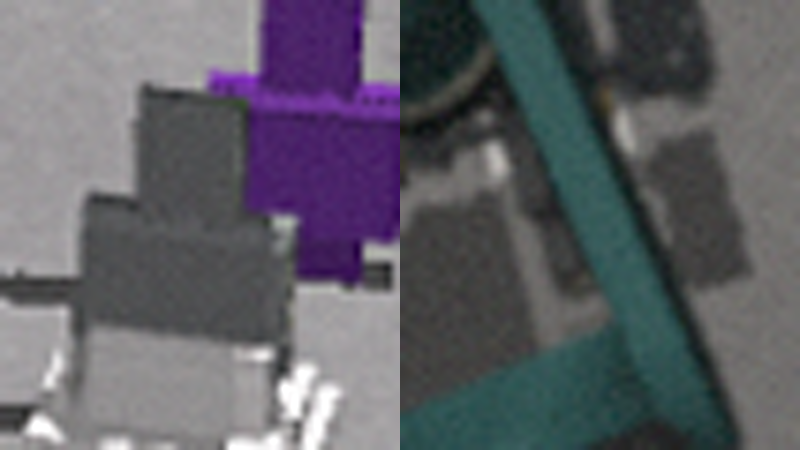

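The scene view shows the tab free under the gripper, at about (195,140). In the top view the arm covers it. Descending.

{"op": "play_rows", "data": {"plan": [0.1, -0.3, 2, 0, 5, 0, 0, 2.5, 0, 5, 0, 0, 2.2, 0, 5, 0, 0, 1.5, 0, 5, 0, 0, 1, 0, 5, 0, 0, 0.3, 0, 5, 0, 0, 0, 0, 5, 0, 0, 0, 0, 5]}}

```text
time_s: 5.2
tcp_pos: [0.4873, 0.2623, 0.1287]
orientation: [0.992, 0.125, 0.001, -0.0]
force: [0.6, -0.4, -0.6]
gripper_width: 0.532
grip_force: 0.0
```

{"op": "play_rows", "data": {"plan": [0, 0, 0, 0, 3, 0, 0, 0, 0, 2, 0, 0, 0, 0, 1, 0, 0, 0, 0, 0.5, 0, 0, 0, 0, 0.5, 0, 0, 0, 0, 0.5, 0, 0, 0, 0, 0.5, 0, 0, 0, 0, 0.5], "grip_force": 25}}

```text
time_s: 6.0
tcp_pos: [0.486, 0.2643, 0.1274]
orientation: [0.992, 0.125, -0.0, -0.002]
force: [-1.1, 5.9, -0.8]
gripper_width: 0.128
grip_force: 24.9
```

```bash
python3 -c "
from fit import *
goto([.4865,.263,.125],.25)"
```

```text
t 6.0 tcp [0.486  0.2643 0.1274] yaw 0.251 f [-1.1  5.9 -0.8] w 12.0
tool cm [0.01 0.14 0.24] turn deg 0.06
```

{"op": "play_rows", "data": {"plan": [0, -0.2, 0, 0, 0.5, 0, 0, 0, 0, 0.5, 0, 0, -0.5, 0, 0.5, 0, 0, -1.5, 0, 0.5, 0, 0, -2.5, 0, 0.5, 0, 0, -2.5, 0, 0.5, 0, 0, -2.5, 0, 0.5, 0, 0, 0, 0, 0.5], "grip_force": 45}}

```text
time_s: 6.8
tcp_pos: [0.4883, 0.2634, 0.2271]
orientation: [0.992, 0.124, 0.004, 0.0]
force: [0.9, 0.4, -1.3]
gripper_width: 0.127
grip_force: 45.0
```

```bash
python3 -c "
from fit import *
R=np.load('rack.npy'); g=tf(R,(0,-47,230))[0]; print(R,g)
goto(g,R[2])"
```

```text
[ 0.59793522 -0.14924338 -0.1357531 ] [ 0.5915744  -0.19581096  0.23      ]
t 6.8 tcp [0.4883 0.2634 0.2271] yaw 0.2483 f [ 0.9  0.4 -1.3] w 11.9
tool cm [-1.27 47.05 -0.22] turn deg 22.01
```

{"op": "play_rows", "data": {"plan": [0, 1, -2, 0, 0.5, 0, 3, -2, 0, 0.5, 0, 4, -1, 0, 0.5, 0, 4, 0, 0, 0.5, 0, 4, 0, 0, 0.5, 0, 4, 0, 0, 0.5, 0, 4, 0, 0, 0.5, 0, 4, 0, 0, 0.5]}}

```text
time_s: 7.6
tcp_pos: [0.5547, -0.0098, 0.2706]
orientation: [0.992, 0.124, -0.002, 0.001]
force: [0.7, -0.1, -2.0]
gripper_width: 0.125
grip_force: 45.0
```

{"op": "play_rows", "data": {"plan": [0, 4, 0, 0, 0.5, 0, 4, 0, 0, 0.5, 0, 4, 0, 0, 0.5, 0, 3, 0, 0, 0.5, 0, 1, 0, 6, 0.5, 0, 0, 0, 8, 0.5, 0, 0, 0, 8, 0.5, 0, 0, 0, 0, 0.5]}}

```text
time_s: 8.4
tcp_pos: [0.594, -0.1633, 0.2703]
orientation: [0.998, -0.068, -0.002, 0.0]
force: [-0.4, -0.2, -1.4]
gripper_width: 0.127
grip_force: 45.0
```

```bash
python3 -c "
from fit import *
R=np.load('rack.npy'); g=tf(R,(0,-47,250))[0]; print(R,g)
goto(g,R[2])"
```

```text
[ 0.59793522 -0.14924338 -0.1357531 ] [ 0.5915744  -0.19581096  0.25      ]
t 8.4 tcp [ 0.594  -0.1633  0.2703] yaw -0.1356 f [-0.4 -0.2 -1.4] w 11.9
tool cm [0.21 3.25 2.04] turn deg 0.01
```

{"op": "play_rows", "data": {"plan": [0.2, 1, 0.5, 0, 0.5, 0, 1.2, 1, 0, 0.5, 0, 0.5, 1, 0, 0.5, 0, 0, 0.5, 0, 0.5, 0, 0, 0, 0, 0.5, 0, 0, 0, 0, 0.5, 0, 0, 0, 0, 0.5, 0, 0, 0, 0, 0.5]}}

```text
time_s: 9.2
tcp_pos: [0.5936, -0.1891, 0.2433]
orientation: [0.998, -0.067, 0.001, 0.0]
force: [-0.4, -0.2, -1.9]
gripper_width: 0.123
grip_force: 45.0
```

Run:
```python
from fit import *
R=np.load('rack.npy'); goto(tf(R,(0,-52,240))[0],R[2])
def crop(n,x,y,w,h,W,H):
    im=np.mean([robot.get_image(n).astype(float) for _ in range(4)],0).astype(np.uint8)[y:y+h,x:x+w]
    return cv2.resize(im,(W,H),interpolation=cv2.INTER_CUBIC)
cv2.imwrite("pics/i.png",np.hstack([crop("scene",190,202,84,100,504,600),crop("top",287,145,48,100,288,600)]))
```

```text
t 9.2 tcp [ 0.5936 -0.1891  0.2433] yaw -0.1337 f [-0.4 -0.2 -1.9] w 11.5
tool cm [-0.11  1.19  0.33] turn deg 0.12
```

View pics/i.png

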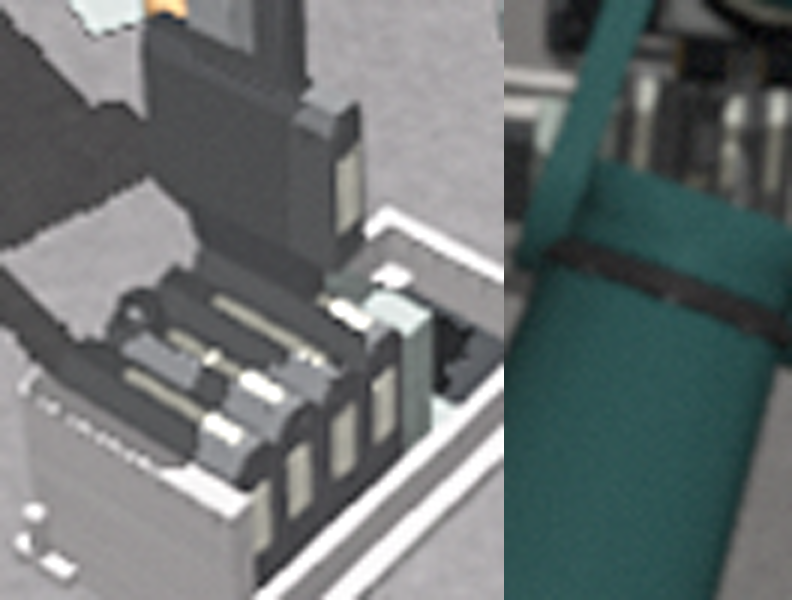

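```bash
cat > fit2.py <<'E'
from fit import *
A=lambda x,y:(190+x/6-.4,202+y/6-.4); f=-6.8
CR=[("scene",A(403,333),(40,f,87)),("scene",A(431,316),(40,f+14,87)),("scene",(228.5,241.7),(-40,f,87)),("scene",(232.6,239.2),(-40,f+14,87))]
r0=np.load("rack.npy")
E
python3 - <<'E'
from fit2 import *
p,r=fit(r0,CR); print("rack scene",p.round(4),r.round(1).tolist(),"old",r0.round(4))
for i in range(4):
    y=f-11.4-22.8*i; print(i,((proj("scene",tf(p,[(40,y,53),(40,y,98),(-30,y,106),(40,y-5,98),(40,y+5,98)]))-[190,202])*6).round().tolist())
o,t,Rm,yw=st()
P=[((325,140),(40,-8,90)),((360,110),(40,8,90)),((148,55),(-40,-8,90)),((332,272),(40,-8,24)),((363,238),(40,8,24))]
def rr(q): return np.concatenate([proj("scene",tf(q,l)+[0,0,q[3]])[0]-A(*uv) for uv,l in P])
s=least_squares(rr,[t[0],t[1],yw,t[2]-.119],loss="soft_l1"); q=s.x; print("ref",q.round(4),rr(q).reshape(-1,2).round(1).tolist())
c,sn=np.cos(yw),np.sin(yw); d=q[:2]-t[:2]; print("ref-tcp in rack axes mm",(np.array([c*d[0]+sn*d[1],-sn*d[0]+c*d[1]])*1000).round(1),"dz",t[2]-q[3])
d=q[:2]-p[:2];c,sn=np.cos(p[2]),np.sin(p[2]); print("ref in rack mm",(np.array([c*d[0]+sn*d[1],-sn*d[0]+c*d[1]])*1000).round(1))
E
```

```text
rack scene [ 0.598  -0.151  -0.1612] [[0.4, 0.7], [-0.1, -0.1], [-0.2, 0.1], [-0.1, -0.8]] old [ 0.5979 -0.1492 -0.1358]
0 [[383.0, 422.0], [382.0, 330.0], [228.0, 228.0], [373.0, 338.0], [391.0, 322.0]]
1 [[343.0, 459.0], [340.0, 367.0], [185.0, 263.0], [331.0, 375.0], [350.0, 359.0]]
2 [[301.0, 497.0], [297.0, 405.0], [141.0, 298.0], [287.0, 414.0], [307.0, 397.0]]
3 [[257.0, 537.0], [253.0, 444.0], [95.0, 335.0], [243.0, 453.0], [262.0, 436.0]]
ref [ 0.5496 -0.1217 -0.0804  0.0472] [[0.8, -1.0], [-0.7, -0.1], [0.3, 0.1], [0.3, -0.1], [-0.8, 1.5]]
ref-tcp in rack axes mm [-52.4  61.1] dz 0.19534458278157216
ref in rack mm [-52.5  21.2]
```

Run:
```python
from fit2 import *
for a,b,z in(((430,515),(745,548),.005),((452,350),(772,366),.03),((585,357),(572,485),.087),((607,357),(597,485),.087)):
    d=onz("top",T2(*a),z)-onz("top",T2(*b),z); print("top edge ang",np.arctan2(d[1],d[0]).round(3), (np.arctan2(d[1],d[0])-np.pi/2).round(3))
o,t,Rm,yw=st()
P=[((325,140),(40,-8,90)),((360,110),(40,8,90)),((148,55),(-40,-8,90)),((332,272),(40,-8,24)),((363,238),(40,8,24))]
p,_=fit(r0,CR)
for z in (t[2]-.121,t[2]-.119,t[2]-.117):
    def rr(q): return np.concatenate([proj("scene",tf(q,l)+[0,0,z])[0]-A(*uv) for uv,l in P])
    s=least_squares(rr,[t[0],t[1],yw],loss="soft_l1"); q=s.x; print("ref",q.round(4),rr(q).reshape(-1,2).round(1).tolist())
    c,sn=np.cos(yw),np.sin(yw); d=q[:2]-t[:2]; print(" ref-tcp",(np.array([c*d[0]+sn*d[1],-sn*d[0]+c*d[1]])*1000).round(1))
    d=q[:2]-p[:2];c,sn=np.cos(p[2]),np.sin(p[2]); print(" ref in rack mm",(np.array([c*d[0]+sn*d[1],-sn*d[0]+c*d[1]])*1000).round(1))
```

```text
top edge ang 1.426 -0.144
top edge ang 1.483 -0.088
top edge ang -0.155 -1.726
top edge ang -0.134 -1.705
ref [ 0.5956 -0.1933 -0.1628] [[0.6, -1.1], [0.1, -0.4], [-1.4, -3.3], [0.1, 2.6], [0.1, 3.9]]
 ref-tcp [ 2.8 -3.7]
 ref in rack mm [  4.4 -42.2]
ref [ 0.5968 -0.1952 -0.1661] [[0.5, -1.1], [0.1, -0.4], [-1.4, -3.4], [0.1, 2.7], [0.1, 3.9]]
 ref-tcp [ 4.3 -5.4]
 ref in rack mm [  5.9 -43.8]
ref [ 0.5981 -0.1971 -0.1694] [[0.5, -1.1], [0.2, -0.4], [-1.4, -3.6], [0.1, 2.7], [0.1, 4.0]]
 ref-tcp [ 5.8 -7.1]
 ref in rack mm [  7.4 -45.5]
```

{"op": "play_rows", "data": {"plan": [0, 0.6, 0.3, 0, 0.5, 0, 0.4, 0.3, 0, 0.5, 0, 0, 0, 0, 0.5, 0, 0, 0, 0, 0.5, 0, 0, 0, 0, 0.5, 0, 0, 0, 0, 0.5, 0, 0, 0, 0, 0.5, 0, 0, 0, 0, 0.5]}}

```text
time_s: 10.4
tcp_pos: [0.592, -0.1992, 0.2366]
orientation: [0.998, -0.067, 0.0, 0.0]
force: [-0.5, 0.3, -1.5]
gripper_width: 0.127
grip_force: 45.0
```

Run:
```python
from fit2 import *
p,_=fit(r0,CR); o,t,R,y=st(); z=t[2]-.119; print(t,y)
im=np.mean([robot.get_image("scene").astype(float) for _ in range(8)],0)[200:284,195:275]
im=np.clip(255*(im/255)**.55,0,255).astype(np.uint8)
im=cv2.resize(im,(571,600),interpolation=cv2.INTER_CUBIC); s=600/84
def dr(L,q,dz,col):
    u=((proj("scene",tf(q,L)+[0,0,dz])-[195,200]+.5)*s).astype(np.int32); cv2.polylines(im,[u],True,col,1)
q=[t[0],t[1],y]
dr([(-40,-8,90),(40,-8,90),(40,-8,24),(-40,-8,24)],q,z,(0,255,0)); dr([(40,-8,90),(40,8,90),(40,8,24),(40,-8,24)],q,z,(0,255,0))
dr([(-26,-3,0),(26,-3,0),(26,3,0),(-26,3,0)],q,z,(0,0,255))
b=f-11.4-22.8*1.5; dr([(-40,b,90),(40,b,90)],p,0,(255,255,0)); dr([(-40,b,90),(40,b,90)],r0,0,(0,255,255))
for i in(1,2): 
    c=f-11.4-22.8*i; dr([(40,c-11,8),(40,c-11,90),(40,c-5,98),(40,c+5,98),(40,c+11,90),(40,c+11,8)],p,0,(255,0,255))
cv2.imwrite("pics/j.png",im)
```

```text
[ 0.5920139  -0.19916433  0.23662887] -0.13410631708361961
```

View pics/j.png

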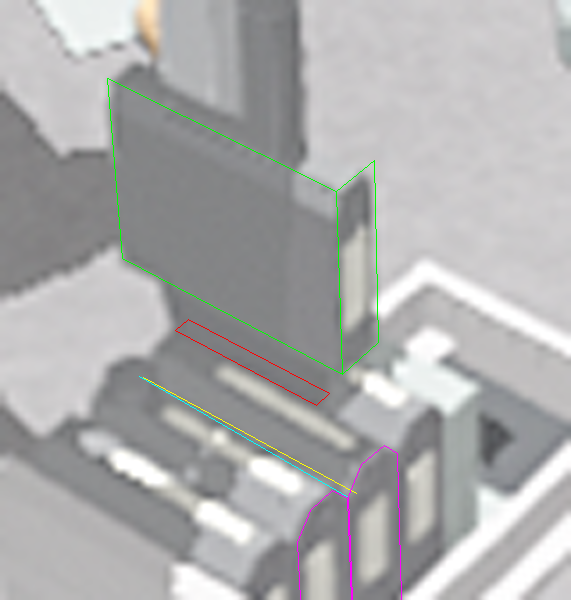

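The overlay shows that the held cassette (edges near x=342 and x=370) agrees with the TCP-based model to about 1 mm. Its top edges turn out to be bevelled. The row's end faces match the rack fit, and the peg is on the second cassette. Next: the offset to the gap.

```bash
cat >> fit2.py <<'E'
def inrack(p,t):
    d=t[:2]-p[:2];c,s=np.cos(p[2]),np.sin(p[2]); return (np.array([c*d[0]+s*d[1],-s*d[0]+c*d[1]])*1000).round(1)
E
python3 - <<'E'
from fit2 import *
p,_=fit(r0,CR); o,t,R,y=st()
pm=.5*(p+r0); print("tcp in rack: scene",inrack(p,t),"old",inrack(r0,t),"mean",inrack(pm,t),"b",f-11.4-34.2)
for b in(-52.4,): goto(tf(pm,(0,b+2.5,0))[0]*[1,1,0]+[0,0,t[2]],pm[2])
E
```

```text
tcp in rack: scene [  1.7 -48.6] old [  0.8 -50.3] mean [  1.3 -49.4] b -52.400000000000006
t 10.8 tcp [ 0.592  -0.1992  0.2365] yaw -0.1342 f [ 0.4  0.3 -2.5] w 11.6
tool cm [-0.13  0.04 -0.  ] turn deg 0.82
```

{"op": "play_rows", "data": {"plan": [-0.15, 0.15, 0.4, 0.8, 0.5, 0, 0, 0.5, 0, 0.5, 0, 0, 0.5, 0, 0.5, 0, 0, 0.3, 0, 0.5, 0, 0, 0.3, 0, 0.5, 0, 0, 0.2, 0, 0.5, 0, 0, 0, 0, 0.5, 0, 0, 0, 0, 0.5]}}

```text
time_s: 11.6
tcp_pos: [0.5903, -0.2006, 0.2146]
orientation: [0.997, -0.074, 0.0, 0.0]
force: [-0.5, -0.0, -0.9]
gripper_width: 0.126
grip_force: 45.0
```

Run:
```python
from fit2 import *
p,_=fit(r0,CR); o,t,R,y=st(); print(t,inrack(p,t),inrack(r0,t),np.round(o["force"],1),np.round(o["torque"],2))
```

```text
[ 0.59032719 -0.20062477  0.21463106] [  0.3 -50.2] [ -0.6 -51.9] [-0.5 -0.  -0.9] [-0.01 -0.02  0.  ]
```

{"op": "play_rows", "data": {"plan": [0, 0, 0.1, 0, 0.5, 0, 0, 0.1, 0, 0.5, 0, 0, 0.1, 0, 0.5, 0, 0, 0.1, 0, 0.5, 0, 0, 0.1, 0, 0.5, 0, 0, 0, 0, 0.5, 0, 0, 0, 0, 0.5, 0, 0, 0, 0, 0.5]}}

```text
time_s: 12.4
tcp_pos: [0.5904, -0.2011, 0.2104]
orientation: [0.997, -0.074, 0.001, 0.001]
force: [-0.9, -2.6, 2.1]
gripper_width: 0.127
grip_force: 45.0
```

{"op": "play_rows", "data": {"plan": [0, 0.1, 0, 0, 0.5, 0, 0.1, 0, 0, 0.5, 0, 0, 0.1, 0, 0.5, 0, 0, 0.1, 0, 0.5, 0, 0, 0.1, 0, 0.5, 0, 0, 0, 0, 0.5, 0, 0, 0, 0, 0.5, 0, 0, 0, 0, 0.5]}}

```text
time_s: 13.2
tcp_pos: [0.5905, -0.2016, 0.2099]
orientation: [0.997, -0.074, 0.002, -0.0]
force: [-1.9, 1.4, 12.0]
gripper_width: 0.124
grip_force: 45.0
```

{"op": "play_rows", "data": {"plan": [0, -0.05, 0, 0, 0.5, 0, -0.05, 0, 0, 0.5, 0, -0.05, 0, 0, 0.5, 0, -0.05, 0, 0, 0.5, 0, -0.05, 0, 0, 0.5, 0, -0.05, 0, 0, 0.5, 0, 0, 0, 0, 0.5, 0, 0, 0, 0, 0.5]}}

```text
time_s: 14.0
tcp_pos: [0.5907, -0.2007, 0.2098]
orientation: [0.997, -0.074, 0.002, 0.002]
force: [-2.2, -1.7, 11.7]
gripper_width: 0.125
grip_force: 45.0
```

{"op": "play_rows", "data": {"plan": [0, -0.05, -0.1, 0, 0.5, 0, -0.05, 0, 0, 0.5, 0, -0.05, 0, 0, 0.5, 0, 0, 0, 0, 0.5, 0, 0, 0, 0, 0.5, 0, 0, 0, 0, 0.5, 0, 0, 0, 0, 0.5, 0, 0, 0, 0, 0.5]}}

```text
time_s: 14.8
tcp_pos: [0.5908, -0.2003, 0.2099]
orientation: [0.997, -0.075, 0.001, 0.003]
force: [-2.6, -4.6, 7.2]
gripper_width: 0.123
grip_force: 45.0
```

Run:
```python
from fit2 import *
p,_=fit(r0,CR); o,t,R,y=st(); print(t,inrack(p,t),inrack(r0,t),np.round(o["force"],1),np.round(o["torque"],2),Ro.from_quat(o["orientation"]).as_matrix()[:,2].round(4))
def crop(n,x,y,w,h):
    im=np.mean([robot.get_image(n).astype(float) for _ in range(6)],0)[y:y+h,x:x+w]
    return np.clip(255*(im/255)**.6,0,255).astype(np.uint8)
cv2.imwrite("pics/k.png",cv2.resize(crop("scene",208,212,66,60),(660,600),interpolation=cv2.INTER_CUBIC))
```

```text
[ 0.59076475 -0.2002771   0.20988875] [  0.7 -49.8] [ -0.2 -51.5] [-2.6 -4.6  7.2] [-1.26  0.54 -0.13] [ 0.0025 -0.0055 -1.    ]
```

View pics/k.png

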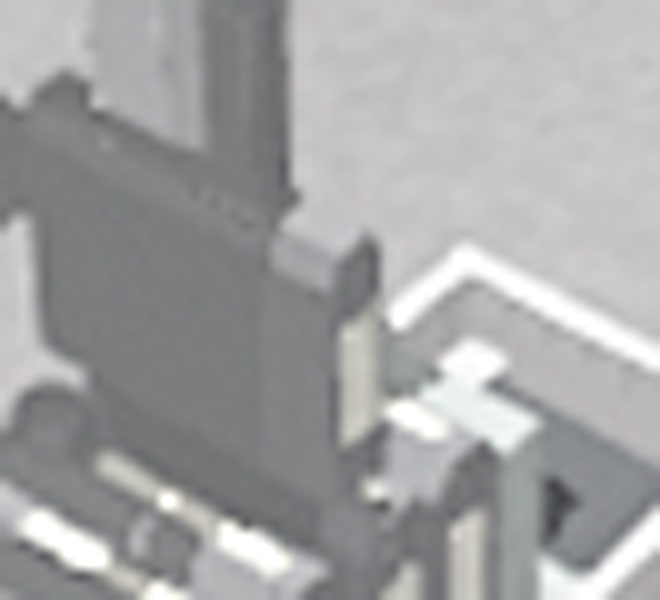

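The round peg is at (50,410), on the row just in front of the held cassette. The foot sits in the valley between that cassette and the third one. The moments put contact at the foot's +x end on the third cassette, so I'll turn 1° and push towards the follower.

{"op": "play_rows", "data": {"plan": [0, 0, 0, 1, 0.5, 0, -0.05, 0, 0, 0.5, 0, -0.05, 0, 0, 0.5, 0, -0.05, 0, 0, 0.5, 0, 0, 0.05, 0, 0.5, 0, 0, 0.05, 0, 0.5, 0, 0, 0, 0, 0.5, 0, 0, 0, 0, 0.5]}}

```text
time_s: 15.9
tcp_pos: [0.5905, -0.199, 0.2058]
orientation: [0.997, -0.083, -0.0, 0.002]
force: [0.3, -6.3, 0.6]
gripper_width: 0.123
grip_force: 45.0
```

```bash
cat > s.py <<'E'
from fit2 import *
p,_=fit(r0,CR); o,t,R,y=st(); print(t.round(4),round(y,3),inrack(p,t),np.round(o["force"],1),np.round(o["torque"],2),R[:,2].round(3))
E
python3 s.py
```

```text
[ 0.5905 -0.199   0.2058] -0.167 [  0.2 -48.6] [ 0.3 -6.3  0.6] [-1.62  0.18  0.05] [-0.001 -0.005 -1.   ]
```

{"op": "play_rows", "data": {"plan": [0, 0, 0.1, 0, 0.5, 0, 0, 0.1, 0, 0.5, 0, -0.03, 0.1, 0, 0.5, 0, -0.03, 0.1, 0, 0.5, 0, -0.03, 0.1, 0, 0.5, 0, -0.03, 0.1, 0, 0.5, 0, 0, 0, 0, 0.5, 0, 0, 0, 0, 0.5]}}

```text
time_s: 16.7
tcp_pos: [0.5905, -0.1977, 0.1995]
orientation: [0.997, -0.083, -0.001, 0.002]
force: [-1.2, -5.0, 0.5]
gripper_width: 0.127
grip_force: 45.0
```

```bash
python3 s.py
```

```text
[ 0.5905 -0.1977  0.1995] -0.167 [  0.  -47.2] [-1.2 -5.   0.5] [-1.57  0.24  0.05] [-0.002 -0.004 -1.   ]
```

{"op": "play_rows", "data": {"plan": [0, -0.03, 0.12, 0, 0.5, 0, -0.03, 0.12, 0, 0.5, 0, -0.03, 0.12, 0, 0.5, 0, -0.03, 0.12, 0, 0.5, 0, -0.03, 0.12, 0, 0.5, 0, -0.03, 0.12, 0, 0.5, 0, 0, 0, 0, 0.5, 0, 0, 0, 0, 0.5]}}

```text
time_s: 17.5
tcp_pos: [0.5907, -0.1959, 0.1922]
orientation: [0.997, -0.083, -0.001, 0.002]
force: [-0.7, -4.7, -0.7]
gripper_width: 0.126
grip_force: 45.0
```

{"op": "play_rows", "data": {"plan": [0, -0.03, 0.12, 0, 0.5, 0, -0.03, 0.12, 0, 0.5, 0, -0.03, 0.12, 0, 0.5, 0, -0.03, 0.12, 0, 0.5, 0, -0.03, 0.12, 0, 0.5, 0, -0.03, 0.12, 0, 0.5, 0, 0, 0, 0, 0.5, 0, 0, 0, 0, 0.5]}}

```text
time_s: 18.3
tcp_pos: [0.5909, -0.1941, 0.1847]
orientation: [0.997, -0.083, -0.001, 0.002]
force: [-1.0, -6.0, -1.2]
gripper_width: 0.128
grip_force: 45.0
```

```bash
python3 s.py
```

```text
[ 0.5909 -0.1941  0.1847] -0.167 [ -0.1 -43.7] [-1.  -6.  -1.2] [-1.54  0.2   0.11] [-0.002 -0.004 -1.   ]
```

{"op": "play_rows", "data": {"plan": [0, 0.05, 0.2, 0, 0.5, 0, 0, 0.2, 0, 0.5, 0, 0, 0.2, 0, 0.5, 0, 0, 0.2, 0, 0.5, 0, 0, 0.2, 0, 0.5, 0, 0, 0.2, 0, 0.5, 0, 0, 0.2, 0, 0.5, 0, 0, 0, 0, 0.5]}}

```text
time_s: 19.1
tcp_pos: [0.5906, -0.1939, 0.17]
orientation: [0.997, -0.083, -0.002, 0.001]
force: [0.1, -4.7, -2.4]
gripper_width: 0.122
grip_force: 45.0
```

```bash
python3 s.py
```

```text
[ 0.5906 -0.1939  0.17  ] -0.166 [ -0.5 -43.5] [ 0.1 -4.7 -2.4] [-1.22  0.16  0.08] [-0.003 -0.002 -1.   ]
```

{"op": "play_rows", "data": {"plan": [0, 0.05, 0.2, 0, 0.5, 0, 0, 0.2, 0, 0.5, 0, 0, 0.3, 0, 0.5, 0, 0, 0.3, 0, 0.5, 0, 0, 0.3, 0, 0.5, 0, 0, 0.3, 0, 0.5, 0, 0, 0.2, 0, 0.5, 0, 0, 0, 0, 0.5]}}

```text
time_s: 19.9
tcp_pos: [0.591, -0.1939, 0.153]
orientation: [0.997, -0.083, -0.001, 0.001]
force: [-0.1, -5.4, -2.6]
gripper_width: 0.125
grip_force: 45.0
```

{"op": "play_rows", "data": {"plan": [0, 0, 0.2, 0, 0.5, 0, 0, 0.2, 0, 0.5, 0, 0, 0.2, 0, 0.5, 0, 0, 0.2, 0, 0.5, 0, 0, 0.2, 0, 0.5, 0, 0, 0.1, 0, 0.5, 0, 0, 0, 0, 0.5, 0, 0, 0, 0, 0.5]}}

```text
time_s: 20.7
tcp_pos: [0.5911, -0.1939, 0.1423]
orientation: [0.997, -0.083, -0.001, 0.001]
force: [-0.3, -7.4, -1.8]
gripper_width: 0.125
grip_force: 45.0
```

```bash
python3 s.py
```

```text
[ 0.5911 -0.1939  0.1423] -0.166 [  0.  -43.5] [-0.3 -7.4 -1.8] [-1.38  0.23  0.14] [-0.001 -0.002 -1.   ]
```

{"op": "play_rows", "data": {"plan": [0, 0.1, 0, 0, 0.5, 0, 0.05, 0.15, 0, 0.5, 0, 0, 0.15, 0, 0.5, 0, 0, 0.15, 0, 0.5, 0, 0, 0.15, 0, 0.5, 0, 0, 0.15, 0, 0.5, 0, 0, 0.15, 0, 0.5, 0, 0, 0, 0, 0.5]}}

```text
time_s: 21.5
tcp_pos: [0.5912, -0.1942, 0.1337]
orientation: [0.997, -0.083, -0.0, -0.0]
force: [-0.1, -3.4, -2.3]
gripper_width: 0.12
grip_force: 45.0
```

```bash
python3 s.py
```

```text
[ 0.5912 -0.1942  0.1337] -0.166 [  0.2 -43.7] [-0.1 -3.4 -2.3] [-0.92  0.1   0.08] [-0.  0. -1.]
```

{"op": "play_rows", "data": {"plan": [0, 0, 0.1, 0, 0.5, 0, 0, 0.1, 0, 0.5, 0, 0, 0.1, 0, 0.5, 0, 0, 0.1, 0, 0.5, 0, 0, 0.05, 0, 0.5, 0, 0, 0.05, 0, 0.5, 0, 0, 0, 0, 0.5, 0, 0, 0, 0, 0.5]}}

```text
time_s: 22.3
tcp_pos: [0.5912, -0.1942, 0.1289]
orientation: [0.997, -0.083, -0.0, -0.0]
force: [-0.2, -2.9, -2.8]
gripper_width: 0.127
grip_force: 45.0
```

{"op": "play_rows", "data": {"plan": [0, 0, 0.05, 0, 0.5, 0, 0, 0.05, 0, 0.5, 0, 0, 0.05, 0, 0.5, 0, 0, 0.05, 0, 0.5, 0, 0, 0, 0, 0.5, 0, 0, 0, 0, 0.5, 0, 0, 0, 0, 0.5, 0, 0, 0, 0, 0.5]}}

```text
time_s: 23.1
tcp_pos: [0.5913, -0.1942, 0.127]
orientation: [0.997, -0.083, -0.0, -0.0]
force: [-0.6, -2.2, -0.8]
gripper_width: 0.127
grip_force: 45.0
```

```bash
python3 s.py
```

```text
[ 0.5913 -0.1942  0.127 ] -0.166 [  0.2 -43.8] [-0.6 -2.2 -0.8] [-0.7   0.1   0.12] [-0.  0. -1.]
```

{"op": "play_rows", "data": {"plan": [0, 0, 0.05, 0, 0.5, 0, 0, 0.05, 0, 0.5, 0, 0, 0, 0, 0.5, 0, 0, 0, 0, 0.5, 0, 0, 0, 0, 0.5, 0, 0, 0, 0, 0.5, 0, 0, 0, 0, 0.5, 0, 0, 0, 0, 0.5]}}

```text
time_s: 23.9
tcp_pos: [0.5913, -0.1943, 0.126]
orientation: [0.997, -0.083, -0.0, -0.0]
force: [-0.5, -2.4, -1.5]
gripper_width: 0.122
grip_force: 45.0
```

```bash
python3 s.py
```

```text
[ 0.5913 -0.1943  0.126 ] -0.166 [  0.2 -43.8] [-0.5 -2.4 -1.5] [-0.62  0.06  0.08] [-0.  0. -1.]
```

Still free, so I'll go on in small steps.

{"op": "play_rows", "data": {"plan": [0, 0, 0.05, 0, 0.5, 0, 0, 0.05, 0, 0.5, 0, 0, 0.05, 0, 0.5, 0, 0, 0, 0, 0.5, 0, 0, 0, 0, 0.5, 0, 0, 0, 0, 0.5, 0, 0, 0, 0, 0.5, 0, 0, 0, 0, 0.5]}}

```text
time_s: 24.7
tcp_pos: [0.5916, -0.1944, 0.126]
orientation: [0.997, -0.083, 0.001, 0.0]
force: [-1.1, -2.3, 4.8]
gripper_width: 0.124
grip_force: 45.0
```

{"op": "play_rows", "data": {"plan": [0, 0, 0.05, 0, 0.5, 0, 0, 0.05, 0, 0.5, 0, 0, 0.05, 0, 0.5, 0, 0, 0, 0, 0.5, 0, 0, 0, 0, 0.5, 0, 0, 0, 0, 0.5, 0, 0, 0, 0, 0.5, 0, 0, 0, 0, 0.5]}}

```text
time_s: 25.5
tcp_pos: [0.592, -0.1944, 0.126]
orientation: [0.997, -0.083, 0.002, 0.0]
force: [-2.6, 0.3, 9.1]
gripper_width: 0.129
grip_force: 45.0
```

```bash
python3 s.py
```

```text
[ 0.592  -0.1944  0.126 ] -0.166 [  1.  -43.8] [-2.6  0.3  9.1] [-0.18  0.84  0.06] [ 0.003 -0.001 -1.   ]
```

{"op": "play_rows", "data": {"plan": [0, 0, 0.05, 0, 0.5, 0, 0, 0, 0, 0.5, 0, 0, 0, 0, 0.5, 0, 0, 0, 0, 0.5, 0, 0, 0, 0, 0.5, 0, 0, 0, 0, 0.5, 0, 0, 0, 0, 0.5, 0, 0, 0, 0, 0.5]}}

```text
time_s: 26.3
tcp_pos: [0.5921, -0.1944, 0.1259]
orientation: [0.997, -0.083, 0.002, 0.0]
force: [-3.0, -0.7, 11.4]
gripper_width: 0.123
grip_force: 45.0
```

{"op": "play_rows", "data": {"plan": [0, 0, -0.1, 0, 0.5, 0, 0, -0.1, 0, 0.5, 0, 0, -0.1, 0, 0.5, 0, 0, 0, 0, 0.5, 0, 0, 0, 0, 0.5, 0, 0, 0, 0, 0.5, 0, 0, 0, 0, 0.5, 0, 0, 0, 0, 0.5]}}

```text
time_s: 27.1
tcp_pos: [0.5917, -0.1944, 0.126]
orientation: [0.997, -0.083, 0.001, 0.0]
force: [1.5, -1.7, 4.7]
gripper_width: 0.123
grip_force: 45.0
```

```bash
python3 s.py
```

```text
[ 0.5917 -0.1944  0.126 ] -0.166 [  0.7 -43.8] [ 1.5 -1.7  4.7] [-0.41 -0.3   0.05] [ 0.001 -0.    -1.   ]
```

{"op": "play_rows", "data": {"plan": [0, 0, -0.1, 0, 0.5, 0, 0, 0, 0, 1.4, 0, 0, 0, 0, 1.8, 0, 0, 0, 0, 2.4, 0, 0, 0, 0, 2.6, 0, 0, 0, 0, 2.6, 0, 0, 0, 0, 2.6, 0, 0, 0, 0, 2.6], "grip_force": 20}}

```text
time_s: 27.9
tcp_pos: [0.5913, -0.1943, 0.1266]
orientation: [0.997, -0.083, 0.0, 0.0]
force: [0.2, -0.2, 0.9]
gripper_width: 0.276
grip_force: 0.0
```

```bash
python3 s.py
```

```text
[ 0.5913 -0.1943  0.1266] -0.166 [  0.2 -43.8] [ 0.2 -0.2  0.9] [ 0.06  0.01 -0.03] [ 0. -0. -1.]
```

{"op": "play_rows", "data": {"plan": [0, 0, -0.5, 0, 2.6, 0, 0, -1, 0, 2.6, 0, 0, -2, 0, 2.6, 0, 0, -3, 0, 2.6, 0, 0, -3, 0, 2.6, 0, 0, -3, 0, 2.6, 0, 0, -2, 0, 2.6, 0, 0, 0, 0, 2.6]}}

```text
time_s: 28.7
tcp_pos: [0.5927, -0.1949, 0.2773]
orientation: [0.997, -0.083, 0.005, 0.002]
force: [-0.4, -0.1, -0.1]
gripper_width: 0.277
grip_force: 0.0
```

{"op": "play_rows", "data": {"plan": [-2, 0, 0, 0, 2.6, -4, 0, 0, 0, 2.6, -4, 0, 0, 0, 2.6, -4, 0, 0, 0, 2.6, -3, 0, 0, 0, 2.6, -2, 0, 0, 0, 2.6, 0, 0, 0, 0, 2.6, 0, 0, 0, 0, 2.6]}}

```text
time_s: 29.5
tcp_pos: [0.4039, -0.1629, 0.2712]
orientation: [0.997, -0.083, 0.0, -0.0]
force: [-0.7, -0.1, -0.2]
gripper_width: 0.275
grip_force: 0.0
```

Run:
```python
from fit2 import *
def crop(n,x,y,w,h,W,H):
    im=np.mean([robot.get_image(n).astype(float) for _ in range(6)],0)[y:y+h,x:x+w]
    return cv2.resize(np.clip(255*(im/255)**.7,0,255).astype(np.uint8),(W,H),interpolation=cv2.INTER_CUBIC)
cv2.imwrite("pics/z.png",np.hstack([crop("scene",192,215,100,110,500,550),crop("top",280,150,60,110,300,550)]))
```

```text
(no output)
```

View pics/z.png

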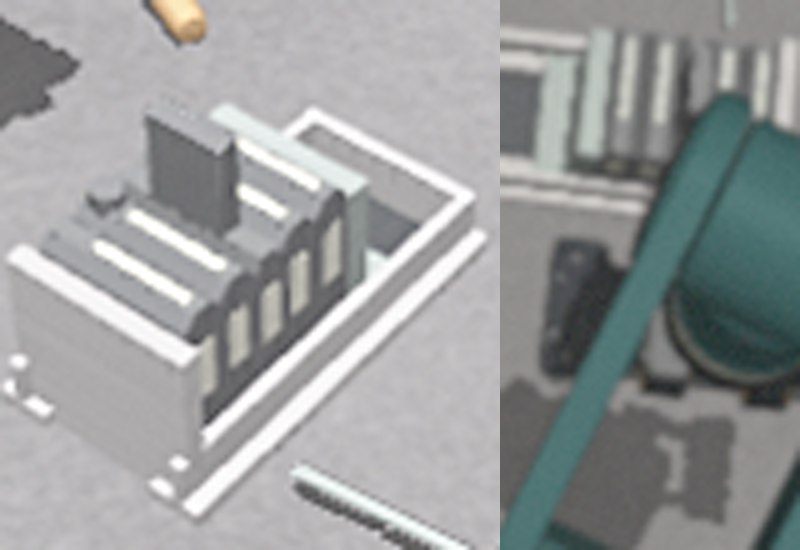

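The final picture shows all five cassettes upright and closed up. The tabbed one (195,165) stands directly beside the pegged one (105,195) on the follower side. The follower has moved about 12 mm, and the gripper is clear.

```bash
python3 -c "
from station import robot
print(robot.sign_off())"
```

```text
the job is handed in; nothing more can be done
None
```

I handed the job in: the reference cassette is released on the stop at about 7 mm above the table, after pressing with about 11 N. It stands beside the pegged cassette on the follower side, with all five upright and closed up; no verdict came back.

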